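Stand the solder sucker in its tapered holder

TASK

Take the solder sucker (the barrel with the tapered nose and the small plunger knob) from the sloping tool rest and stand it upright, nose down, fully home in the funnel-shaped tapered holder, not in the straight-sided cup beside it. Lower it in while holding it, then let go; leave the torch lying in the rest.

Things in the scene. Friction and masses are not known exactly. Their poses are not given: they have to be found in the camera images.
- pump_grip (a point): Solder sucker, 0.11 kg: aluminium barrel 28 mm across, 130 mm long; grey nose tapering from 28 to 8 mm over its last 36 mm; thin stem and 20 mm black plunger knob at the upper end. Point: on its axis, where to grip, 88 mm above the nose tip, 42 mm below the knob's end. z runs from nose to knob. It leans in the rest, 30 degrees off vertical, knob end towards the robot, y level across the groove.
- torch_grip (a point): Pocket torch, to be left in the rest: dark straight barrel 28 mm across, flat foot, wider lamp head (36 mm) with a glass on top, 130 mm long. Leans like the sucker in the other groove; either may be left or right. Point: on its axis, 88 mm above the foot; z runs from foot to lamp.
- rest: Fixed sloping tool rest, two grooves 90 mm apart, base plate 125 x 160 x 10 mm. Origin: on the desk, midway between and 32 mm below the two tools' lower ends; z up, y across the grooves, the tools lean to -x. Groove walls reach 42 mm up the tools; above that an 18 mm wide strip supports them from underneath only, to 86 mm.
- socket_mouth (a point): Fixed aluminium funnel-shaped holder on an 80 mm square dark base. Point: centre of its mouth, at the rim, 55 mm above the desk; z up. The mouth flares from 40 to 26 mm across in 7 mm; below, the bore matches the nose. Fully home, the nose tip is about 39 mm below this point, the grip point 49 mm above. The straight-sided 50 mm cup on a like base is not it; they may swap places.
Mind the look-alikes: they are no part of the job. Leave any pink or turquoise look-alike of the part that bears socket_mouth alone.

How it is judged:
By the outcome, as a careful person would: the job done as asked, in the order asked, and still so for the second after the job is handed in, with the robot touching nothing.
It also fails if it takes over 42 s, if anything falls off the work surface, if the arm or the gripper's body presses on something with over 40 N, if the wrist force passes 120 N, or if a joint passes its speed limit or range.

ROBOT

A 7-joint arm with a two-finger parallel gripper is mounted at the origin on the work surface. World frame = base frame: x ahead of the robot, y to its left, z up, the work surface at z = 0. Lengths are in m, angles in rad, forces in N, time in s.
With the tool pointing down it reaches from about 0.4 to 0.875 m from the base axis. Payload 19.3 kg.
Tool frame: the origin (TCP) lies between the finger pads; the fingertips stand 14 mm ahead of it and the grasp point (between the pads) lies 5 mm behind it; x points along the fingers, z is the direction in which the jaws open and shut, and the axes are right-handed (so a half turn about x gives the same grasp; the last joint's range is limited). The gripper opens to 85 mm and grips with 20 to 120 N. Pads are 22 mm wide; open, the fingers measure 114 mm over their backs; the gripper's body (76 mm by 85 mm) begins 54 mm behind the grasp point. The pads swing forward as they close: fully open they stand 13 mm farther back than shut.
Start: joints at [1.173, 0.521, -0.036, 1.599, 0.021, 1.021, -0.113], TCP at [0.201, -0.592, 0.245] pointing down, gripper open.
Joint ranges: [-2.91, 2.91], [-0.3, 2.13], [-1.5, 1.42], [0.17, 2.43], [-1.26, 4.41], [0.16, 1.93], [-2.52, 2.52]. Speed limits (rad/s): [1.89, 1.89, 2.39, 2.39, 3.01, 3.01, 3.01].

INTERFACE

Orientations are given as a unit quaternion [w, x, y, z].
In Python, from rig import * gives the robot as it stands. Calls block until the motion is done:
- reach(position, orientation): joint-space move of the TCP to a pose.
- line_to(position, attitude=None, rate=0.15): straight line of the TCP; attitude=None keeps the orientation; rate is the mean speed in m/s.
- goto_joints(angles): joint-space move.
- grip(opening, newtons=None): finger opening in m; newtons is the grip in N (None keeps the last); returns when the fingers have stopped.
- dwell(seconds).
- inverse_kinematics(position, orientation): joint angles nearest the present ones, or None.
- state(): the state.
- snapshot(name): name is "side" or "top" or "wrist"; returns the picture (420x560x3 uint8, blue, green, red); there is no depth.
- get_calibration(name): a dict with "mtx" (3x3 intrinsics, pixels), "cam_to_world" (4x4, takes a point from camera to world coordinates). Camera axes: x right, y up, looking along -z (the intrinsics and any distortion apply to the point x, -y, -z); pixel columns grow to the right and rows downward; lengths in m; the calibration is good to about 2 mm. A picture is of the moment at which its call begins: read the wrist's pose just before it. get_calibration takes no time and is no camera call; for the wrist camera it gives the pose at the moment of the call.
A pose or a line that the arm cannot do raises MotionError and nothing moves.
- hand_in(): hands the job in, once; it reports no verdict.
The state is a dict: "time": time; "qpos": joint angles; "joint_vel": joint speeds; "joint_efforts": joint torques, N m; "position": TCP position; "orientation": TCP orientation; "wrist_force": force on the tool from outside, world axes, zero at the start; "wrist_torque": the same for the moment, N m; "finger_gap": finger opening in m.
Only numpy, scipy, OpenCV 4.12 (cv2) and the standard library are available. Lean on these libraries where they do the work, as an engineer would, in place of code of your own. Each camera call takes 0.05 s, during which the arm holds its last target. There are 200 camera calls.

## Working session

There is one attempt and no reset: what is moved stays moved. The work goes in short steps, each a Python script; the robot and the scene stay as the last script left them, time stands still between calls to the robot, and variables do not carry over. Pictures are saved under pics/ and viewed, about 8 in all and at most 12, crops included, and the job is handed in when it is done.

```bash
mkdir -p pics
python3 - <<'E'
from rig import *
import cv2,numpy as np
for n in("top","side"):
    cv2.imwrite(f"pics/{n}0.png",snapshot(n)); c=get_calibration(n); print(n,{k:(np.round(v,4).tolist() if hasattr(v,'__len__') else v) for k,v in c.items()})
s=state();print(s['time'],s['orientation'],s['finger_gap'])
E
```

```text
top {'mtx': [[515.7163, 0.0, 279.9567], [0.0, 515.7163, 201.7412], [0.0, 0.0, 1.0]], 'cam_to_world': [[0.0165, 0.9888, -0.148, 0.4511], [-0.9996, 0.0127, -0.0272, -0.0597], [-0.025, 0.1484, 0.9886, 1.1139], [0.0, 0.0, 0.0, 1.0]]}
side {'mtx': [[382.7639, 0.0, 282.2439], [0.0, 382.7639, 212.8964], [0.0, 0.0, 1.0]], 'cam_to_world': [[-0.9882, 0.0934, -0.121, 0.5085], [-0.1523, -0.6709, 0.7257, 0.5384], [-0.0134, 0.7356, 0.6773, 0.6528], [0.0, 0.0, 0.0, 1.0]]}
0.1 [ 0.57459897  0.41187356  0.57518525 -0.41153143] 0.08558886409010685
```

View pics/top0.png

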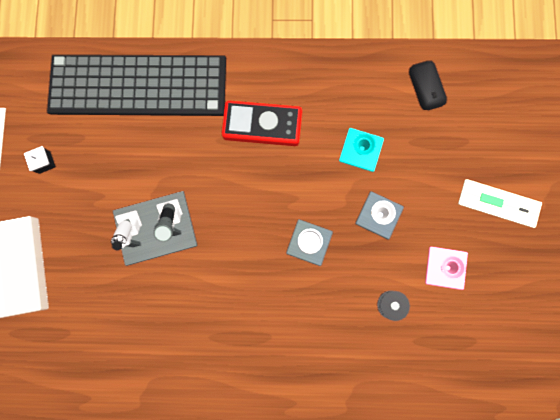

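View pics/side0.png

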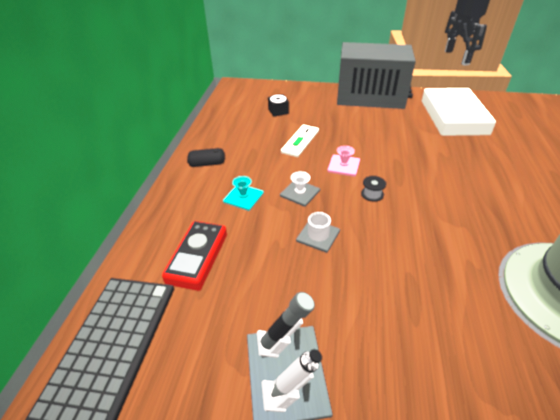

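The top view shows the rest at about (155,228). The sucker is on its left side, with the knob at (120,242), and the torch on the right. The funnel on its dark base is at (382,213), the cup at (310,241). The next step is to zoom in on both.

Run:
```python
import cv2,numpy as np
t=cv2.imread('pics/top0.png');s=cv2.imread('pics/side0.png')
a=cv2.resize(t[185:275,100:210],None,fx=3.6,fy=3.6,interpolation=2)
b=cv2.resize(t[185:245,350:410],None,fx=5,fy=5,interpolation=2)
c=cv2.resize(s[285:420,240:340],None,fx=2.2,fy=2.2,interpolation=2)
d=cv2.resize(s[160:220,270:330],None,fx=4,fy=4,interpolation=2)
o=np.zeros((600,800,3),np.uint8)
for im,x,y in((a,0,0),(b,420,0),(c,0,330),(d,420,330)):
    im=im[:600-y,:800-x];o[y:y+im.shape[0],x:x+im.shape[1]]=im
cv2.imwrite('pics/crop1.png',o)
```

```text
(no output)
```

View pics/crop1.png

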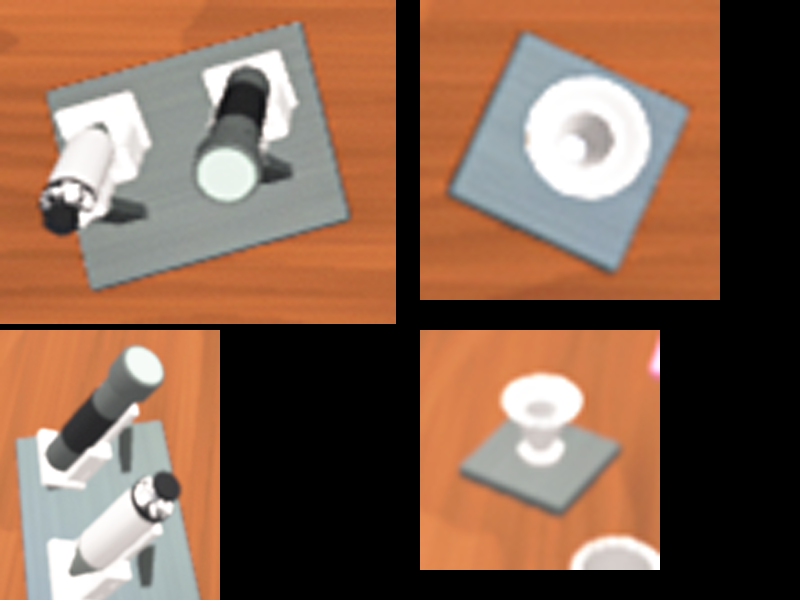

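The crops show clear plate corners, the lamp glass, the knob end and the funnel rim in both views. I'll compute positions from these.

```bash
cat > h.py <<'E'
from rig import *
import numpy as np,cv2
from scipy.spatial.transform import Rotation as R
def ray(c,u,v):
    K=c['mtx'];T=np.array(c['cam_to_world']);d=np.array([(u-K[0][2])/K[0][0],-(v-K[1][2])/K[1][1],-1])
    return T[:3,3],T[:3,:3]@d
def at_z(c,u,v,z):
    o,d=ray(c,u,v);return o+d*(z-o[2])/d[2]
def tri(*r):
    A=0;b=0
    for o,d in r:
        d=d/np.linalg.norm(d);P=np.eye(3)-np.outer(d,d);A=A+P;b=b+P@o
    return np.linalg.solve(A,b)
def proj(c,p):
    T=np.array(c['cam_to_world']);q=T[:3,:3].T@(np.array(p)-T[:3,3]);K=c['mtx']
    return np.array([K[0][2]+K[0][0]*q[0]/-q[2],K[1][2]+K[1][1]*q[1]/q[2]])
E
python3 - <<'E'
from h import *
np.set_printoptions(precision=4,suppress=True)
t=get_calibration('top');s=get_calibration('side')
A=lambda x,y:(100+x/3.6-.4,185+y/3.6-.4);B=lambda x,y:(350+(x-420)/5-.4,185+y/5-.4)
C=lambda x,y:(240+x/2.2-.3,285+(y-330)/2.2-.3);D=lambda x,y:(270+(x-420)/4-.4,160+(y-330)/4-.4)
P=np.array([at_z(t,*A(*p),.01) for p in((47,93),(300,22),(348,216),(94,289))]);print(P,P.mean(0))
e1=P[0]-P[1]+P[3]-P[2];yaw=np.arctan2(-e1[0],e1[1]);print('yaw',yaw, np.linalg.norm(e1)/2,np.linalg.norm(P[0]-P[3]))
for n,a,c in(('knob',(62,217),(165,487)),('lamp',(226,173),(143,366))):
    print(n,at_z(t,*A(*a),.1446),at_z(s,*C(*c),.1446),tri(ray(t,*A(*a)),ray(s,*C(*c))))
print('rim',at_z(t,*B(588,137),.055),at_z(s,*D(541,401),.055),tri(ray(t,*B(588,137)),ray(s,*D(541,401))))
Q=np.array([at_z(t,*B(*p),.01) for p in((522,30),(690,107),(614,271),(450,192))]);print('base',Q.mean(0))
E
```

```text
[[0.5926 0.3347 0.01  ]
 [0.638  0.1829 0.01  ]
 [0.521  0.1488 0.01  ]
 [0.4754 0.2989 0.01  ]] [0.5568 0.2413 0.01  ]
yaw 0.29294304498446005 0.15765159912014023 0.12253051512158747
knob [0.5097 0.2744 0.1446] [0.5097 0.2784 0.1446] [0.5099 0.276  0.1399]
lamp [0.5341 0.1888 0.1446] [0.5334 0.1905 0.1446] [0.5339 0.1893 0.1429]
rim [ 0.591  -0.2437  0.055 ] [ 0.5911 -0.2413  0.055 ] [ 0.5913 -0.2441  0.0529]
base [ 0.5914 -0.2433  0.01  ]
```

```bash
cat >> h.py <<'E'
YAW=.29; G=np.array([.5298,.2821,.1082]); M=np.array([.591,-.243,.055])
def att(yaw,p,flip=1):
    x=np.array([np.cos(yaw)*np.cos(p),np.sin(yaw)*np.cos(p),-np.sin(p)]);z=flip*np.array([-np.sin(yaw),np.cos(yaw),0])
    return R.from_matrix(np.c_[x,np.cross(z,x),z]).as_quat(scalar_first=True),x
def pose(g,yaw,p,flip,back=0):
    q,x=att(yaw,p,flip);return g+x*(.005-back),q
xr=np.array([np.cos(YAW),np.sin(YAW),0]);AX=-.5*xr+np.array([0,0,.75**.5])
E
python3 - <<'E'
from h import *
ik=inverse_kinematics
for f in(1,-1):
  for p in(0,15,25,35,60,90):
    p0=np.radians(p);p1=p0+np.pi/6
    r=[ik(*pose(G,YAW,p0,f,.1)),ik(*pose(G,YAW,p0,f)),ik(*pose(G+.07*AX,YAW,p0,f)),ik(*pose(G+.07*AX+[0,0,.1],YAW,p1,f))]
    ys=[y for y in np.arange(-1.2,.9,.2) if ik(*pose(M+[0,0,.049],y,p1,f)) is not None and ik(*pose(M+[0,0,.16],y,p1,f)) is not None and ik(*pose(M+[0,0,.055],y,p1,f,.1)) is not None]
    print(f,p,[None if a is None else np.round(a,2).tolist() for a in r],np.round(ys,1))
E
```

```text
1 0 [None, [-1.05, 1.32, 0.16, 2.39, 2.39, 1.89, -2.07], None, None] [-1.2 -1.  -0.8  0.2  0.4  0.6  0.8]
1 15 [None, None, None, [0.23, 0.47, -1.27, 2.29, 1.74, 0.82, -0.41]] [-1.2 -1.  -0.8 -0.6 -0.4 -0.2 -0.   0.2  0.4  0.6  0.8]
1 25 [None, None, None, [0.15, 0.37, -1.09, 2.17, 1.32, 0.64, -0.02]] [-1.2 -1.  -0.8 -0.6 -0.4 -0.2 -0.   0.2  0.4  0.6  0.8]
1 35 [None, [0.03, 1.05, -1.07, 2.38, 2.41, 1.4, -0.75], None, [0.15, 0.4, -1.07, 2.04, 0.94, 0.71, 0.37]] [-1.2 -1.  -0.8 -0.6 -0.4 -0.2 -0.   0.2  0.4  0.6  0.8]
1 60 [[-0.2, 0.4, -0.66, 2.22, 1.39, 0.48, -0.14], [-0.0, 0.75, -0.92, 2.15, 1.74, 0.74, -0.31], [-0.2, 0.47, -0.66, 2.21, 1.52, 0.5, -0.25], [0.2, 0.7, -1.25, 1.7, 0.69, 1.27, 0.65]] [-1.2 -1.  -0.8 -0.6 -0.4 -0.2 -0.   0.2  0.4  0.6  0.8]
1 90 [[0.19, 0.91, -1.34, 1.67, 0.91, 1.33, 0.55], [0.03, 0.86, -0.97, 1.74, 0.83, 1.0, 0.6], [0.21, 0.92, -1.32, 1.79, 0.95, 1.24, 0.46], [0.02, 0.92, -1.11, 1.31, 0.45, 1.77, 0.8]] [-1.2 -1.  -0.8 -0.6 -0.4 -0.2 -0.   0.2  0.4  0.6  0.8]
-1 0 [None, [-1.05, 1.32, 0.16, 2.39, 2.39, 1.89, 1.08], None, None] [-1.2 -1.   0.2  0.4  0.6  0.8]
-1 15 [None, None, None, [-1.12, 0.24, 0.37, 2.35, 2.05, 0.29, 2.25]] [-1.2 -1.  -0.8 -0.6 -0.4 -0.2 -0.   0.2  0.4  0.6  0.8]
-1 25 [None, None, None, [-1.57, 0.37, 1.04, 2.24, -0.79, 0.16, -1.19]] [-1.2 -1.  -0.   0.2  0.4  0.6  0.8]
-1 35 [None, [-0.12, 0.92, -0.87, 2.38, 2.43, 1.28, 2.21], None, [-0.64, 0.24, -0.07, 2.07, 0.44, 0.46, -2.34]] [-1.2 -1.  -0.8 -0.6 -0.2 -0.   0.2  0.4  0.6  0.8]
-1 60 [None, [-0.65, 0.57, -0.05, 2.18, 2.0, 0.24, 2.36], None, [0.05, 0.56, -0.95, 1.7, 0.5, 1.14, -2.33]] [-1.2 -1.  -0.8 -0.6 -0.4 -0.2 -0.   0.2  0.4  0.6  0.8]
-1 90 [[-0.09, 0.63, -0.75, 1.68, 0.49, 1.03, -2.28], [-0.24, 0.71, -0.51, 1.76, 0.46, 0.8, -2.25], [-0.1, 0.62, -0.72, 1.81, 0.51, 0.91, -2.33], [-0.15, 0.78, -0.71, 1.32, 0.22, 1.67, -2.13]] [-1.2 -1.  -0.8 -0.6 -0.4 -0.2 -0.   0.2  0.4  0.6  0.8]
```

Run:
```python
from h import *
p=np.radians(60)
reach(np.array([.5,-.1,.35]),att(0,np.pi/2)[0])
for b in(.16,.13,.11):
    try: reach(*pose(G,YAW,p,1,b));print('ok',b);break
    except MotionError as e: print(b,e)
c=get_calibration('wrist');im=snapshot('wrist');s=state();print(s['time'],s['position'],s['wrist_force'])
for k in (0,.042,-.088): print(k,proj(c,G+k*AX))
for k in (.042,): print('lampexp',proj(c,G+k*AX-.09*np.array([-xr[1],xr[0],0])))
cv2.imwrite('pics/w1.png',im)
```

```text
ok 0.16
3.6583 [0.45640307 0.25907355 0.24261465] [-0.98872962  0.30844908 -0.68928438]
0 [277.76680609 194.99629898]
0.042 [277.81912831 209.98616155]
-0.088 [277.69298813 173.84809014]
lampexp [155.14281555 210.06929076]
```

View pics/w1.png

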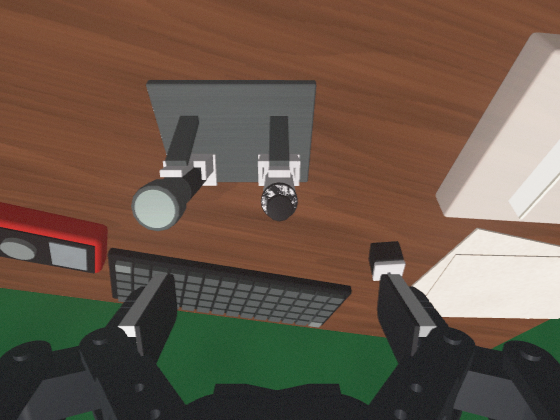

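The wrist view shows the knob at (279,208) where I predicted (278,210), and the lamp at (157,207) where I predicted (155,210). The plate edges are level in the picture, so the yaw is right. I'll grasp and draw it out along the groove axis.

Run:
```python
from h import *
p=np.radians(60)
line_to(pose(G,YAW,p,1)[0],rate=.08)
print(state()['wrist_force'])
grip(.02,50); s=state();print(s['time'],s['finger_gap'],s['wrist_force'])
line_to(pose(G+.09*AX,YAW,p,1)[0],rate=.06)
s=state();print(s['time'],s['finger_gap'],s['wrist_force'],s['wrist_torque'])
q,_=att(YAW,np.pi/2)
reach(pose(G+.09*AX+[0,0,.08],YAW,np.pi/2,1)[0],q)
yaws=[(y,inverse_kinematics(*pose(M+[0,0,.18],y,np.pi/2,1))) for y in(-.6,-.4,-.2,0,.29)]
for y,a in yaws: print(y,np.round(a,2) if a is not None else None)
reach(*pose(M+[0,0,.18],0,np.pi/2,1))
s=state();print(s['time'],s['finger_gap'],s['wrist_force'])
c=get_calibration('wrist');w=snapshot('wrist')
sd=snapshot('side');tp=snapshot('top')
cs=get_calibration('side')
print('wrist exp rim',proj(c,M),'tip exp',proj(c,M+[0,0,.092]),'side rim',proj(cs,M),'tip',proj(cs,M+[0,0,.092]))
o=np.zeros((420,800,3),np.uint8);o[:,:480]=w[:,40:520]
o[:300,480:]=cv2.resize(sd[90:210,240:368],None,fx=2.5,fy=2.5,interpolation=2)
cv2.imwrite('pics/w2.png',o)
```

```text
[-9.5979173  -0.96128857 15.71399011]
6.375 0.02686013124201581 [-3.2709121  -0.62575682  5.27863929]
8.025 0.02668499024529046 [ 0.20908504  0.46320239 -1.38836911] [-0.2093019   0.62844211  0.03076401]
-0.6 [ 0.7   0.62 -0.62  1.55  0.39  1.09  0.95]
-0.4 [ 0.71  0.63 -0.65  1.55  0.41  1.1   1.14]
-0.2 [ 0.73  0.64 -0.68  1.55  0.43  1.11  1.32]
0 [ 0.75  0.65 -0.71  1.55  0.45  1.12  1.51]
0.29 [ 0.78  0.66 -0.77  1.55  0.49  1.13  1.77]
10.9333 0.026793522230411104 [ 0.02580226  0.2118222  -1.23310201]
wrist exp rim [274.95156442 190.27241776] tip exp [274.25552705 225.4152652 ] side rim [299.95352044 176.96186068] tip [300.63999001 146.35743638]
```

View pics/w2.png

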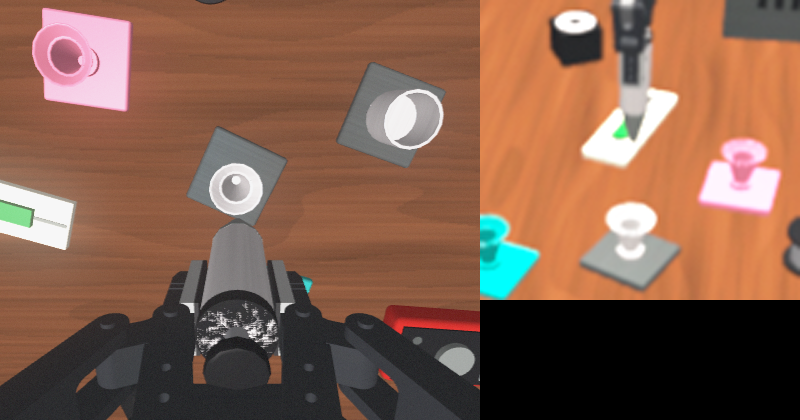

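The wrist view shows the rim at (276,189) where I predicted (275,190). The side view puts the nose tip at (302,146) against a predicted (301,146). That is within a few mm, and the funnel captures up to 16 mm. I'll lower it while watching the force.

Run:
```python
from h import *
def f(): return np.round(state()['wrist_force'],1)
for z in(.10,.08,.07,.06,.055,.052,.050,.049,.048,.047,.046,.045,.044):
    line_to(pose(M+[0,0,z],0,np.pi/2,1)[0],rate=.06 if z>.06 else .03)
    F=f();print(z,F,round(state()['time'],2))
    if F[2]>10 or np.linalg.norm(F[:2])>12: break
print(np.round(state()['wrist_torque'],2))
c=get_calibration('wrist');w=snapshot('wrist');sd=snapshot('side')
cs=get_calibration('side');g=M+[0,0,.049]
print('side mouth',proj(cs,M),'knob end',proj(cs,g+[0,0,.042]))
o=np.zeros((420,800,3),np.uint8);o[:,:480]=w[:,40:520]
o[:300,480:]=cv2.resize(sd[90:210,240:368],None,fx=2.5,fy=2.5,interpolation=2)
cv2.imwrite('pics/w3.png',o)
```

```text
0.1 [-0.  -0.2 -0.5] 12.57
0.08 [-0.1 -0.2 -1.3] 13.05
0.07 [-0.6  0.2 -1.9] 13.37
0.06 [-0.1  0.6 -0.9] 13.85
0.055 [ 0.1 -1.  -0.9] 14.17
0.052 [ 0.1 -0.7 -1. ] 14.42
0.05 [ 3.   0.5 -0.9] 14.67
0.049 [4.  0.7 1.6] 14.92
0.048 [4.  2.4 2.1] 15.17
0.047 [4.5 2.5 7.3] 15.42
0.046 [ 1.9  2.3 17.5] 15.67
[ 0.71 -0.51  0.01]
side mouth [299.95352044 176.96186068] knob end [300.63202868 146.71237126]
```

View pics/w3.png

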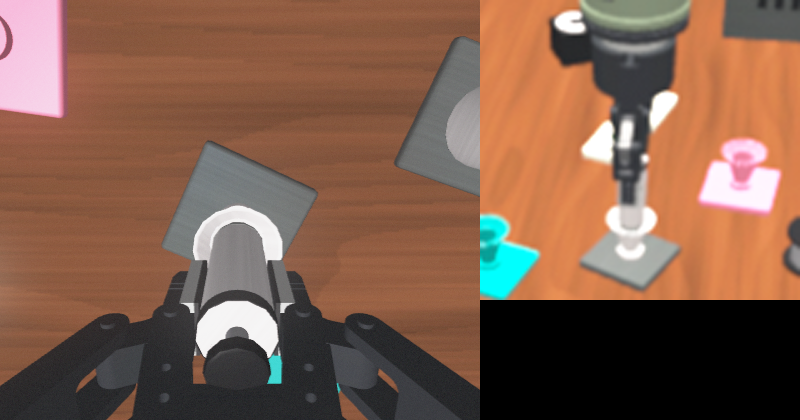

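The wrist view shows the barrel standing centred inside the rim, and the vertical force rose firmly at the expected home height. I'll release, retreat straight up and check.

Run:
```python
from h import *
grip(.06);dwell(.2);print(np.round(state()['wrist_force'],1),state()['finger_gap'])
line_to(pose(M+[0,0,.20],0,np.pi/2,1)[0],rate=.08)
reach(np.array([.42,-.05,.32]),att(0,np.pi/2)[0]);dwell(.5)
s=state();print(s['time'],np.round(s['wrist_force'],1))
t=get_calibration('top');cs=get_calibration('side');k=M+[0,0,.091]
a=snapshot('top');b=snapshot('side')
print('knob top',proj(t,k),'side',proj(cs,k),'home nose/barrel edge (36mm) side',proj(cs,M-[0,0,.003]))
o=np.zeros((600,800,3),np.uint8)
o[:300,:400]=cv2.resize(a[180:255,340:440],None,fx=4,fy=4,interpolation=2)
o[:400,400:]=cv2.resize(b[120:220,250:350],None,fx=4,fy=4,interpolation=2)
o[310:600,:360]=cv2.resize(a[185:275,100:210],None,fx=3.6,fy=3.6,interpolation=2)[:290,:360]
cv2.imwrite('pics/f1.png',o)
```

```text
[ 0.1 -0.7  0.5] 0.059873785899635344
20.0 [ 0.1  0.2 -0.6]
knob top [391.16418618 205.77738951] side [300.63202868 146.71237126] home nose/barrel edge (36mm) side [299.93259932 177.89457337]
```

View pics/f1.png

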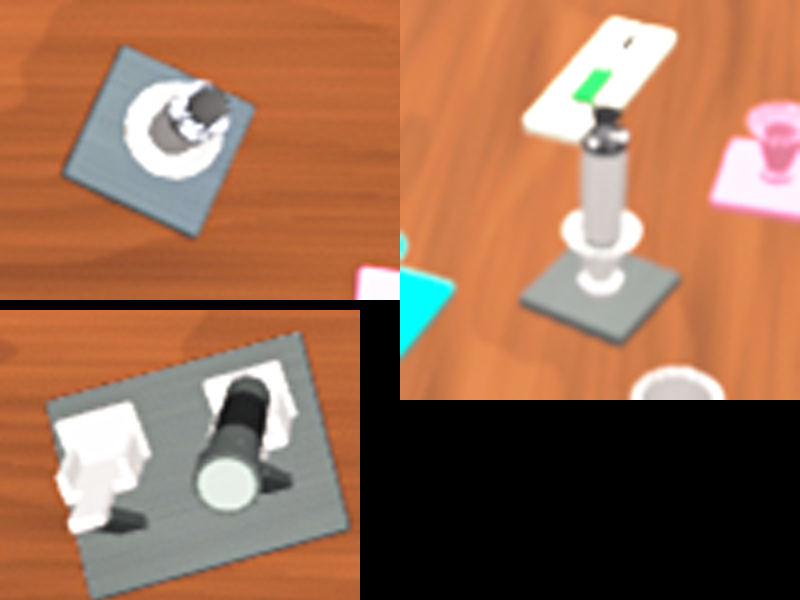

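The sucker stands upright. The knob is at (392,205) in the top view, predicted (391,206), and at (302,148) in the side view, predicted (301,147). Both fit the fully home height. The torch has not moved.

```bash
python3 -c "
from rig import *
hand_in()"
```

```text
the job is handed in; nothing more can be done
```

The solder sucker is standing upright, nose down, in the funnel-shaped holder, and I have handed the job in. I gripped it along its axis, drew it out of the groove and turned it upright. I lowered it in while holding it until the upward force reached about 17 N, 3 mm below the expected home height, then released and moved clear.

- **Final position:** the knob appears within about 1–2 pixels of where it should be when fully home and upright, in both the top and side views.
- **Torch and look-alikes:** the torch still lies in the rest. I did not touch the cup or the coloured look-alikes.
- **Time and forces:** the robot's clock was at about 20 s of the 42 s allowed, and the gripper was touching nothing.
- **Unexpected contact:** just before the grip closed, the wrist read about 18 N along the sucker's axis. The gripper's body probably touched the knob lightly, but this was below the 40 N limit and nothing visibly shifted.

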